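Bring the coffee pot down from its log and seat its birch lid

TASK

Lift the blue coffee pot by its wooden handle off the log slice, set it down upright, without dropping it, in the middle of the round cork mat, and let go of it. Then take the birch lid from its sloping easel and put it on the pot: a tab under its edge must drop into the notch in the pot's rim, so feel for it, turning the lid gently, until the lid sits fully home and level. Leave pot and lid so on the mat, and the other goods where they are.

Things in the scene. Friction and masses are not known exactly. Their poses are not given: they have to be found in the camera images.
- pot: loose blue enamel coffee pot, round, open, outer diameter 90, height 85, wall 3, about 0.3 kg; origin at the centre of its underside, z up its axis. Its rim has a notch 23 wide, 10 deep at its own +x. A straight dark wooden handle sticks out level along its -x, 42 to 128 mm from the axis, 14 wide (along y), 18 tall, its centreline 66 above the underside.
- pot_handle (a point): middle of the pot's handle, 85 mm from the pot's axis along the pot's -x, 66 mm above the underside; axes as the pot's
- pot_rim (a point): centre of the pot's mouth at rim height, 85 mm above its underside; axes as the pot's, so the notch is 45 mm out along its +x. The enamel stands no push of over 80 N from the lid
- lid: loose birch disc, diameter 96, 7 thick, 0.13 kg; cork plug below (diameter 79, 8 deep, chamfered) enters the mouth with 2 mm play; round knob on top, diameter 22, 30 tall. Hidden under the disc's edge a tab, 8 wide, 6.5 deep, somewhere within 40 degrees of its own +x; off the notch, it props the lid up. Origin: centre of the disc underside (on the rim when seated); z along the knob
- lid_knob (a point): centre of the knob's top face, 37 mm above the lid's origin along the lid's z
- stand: fixed upright log slice, diameter 124, height 60, on which the pot starts; origin at the centre of its underside
- mat: fixed round cork mat, diameter 140, 6 thick; origin at the centre of its underside
- easel: fixed plywood easel 105 by 116 and 108 tall with a face sloping up along its +x at 35 degrees; the lid lies on it, held by two dark pegs at the lower edge that end 16 mm above the face (about level with the disc's top face). Origin at the centre of its underside; the lid's knob leans along the easel's -x
- jar: bystander: amber jar with wooden cap, diameter 60, 100 tall; origin at the centre of its underside
- cup: bystander: wooden mug, diameter 72, 70 tall; origin at the centre of its underside
- bowl: bystander: wooden bowl, diameter 100, 40 tall; origin at the centre of its underside
- cone: bystander: pine cone, diameter 52, 55 tall, standing; origin at the centre of its underside
- scoop: bystander: coffee scoop lying flat, 150 long along its x, under 40 tall; origin at its middle
- spreader: bystander: butter spreader lying flat, 170 long along its x, under 40 tall; origin at its middle
Mind the look-alikes: they are no part of the job. Leave any green look-alike of the lid alone.

How it is judged:
On the way:
1. the pot stands upright in the middle of the cork mat, let go (horizontal distance between pot and mat below 0.025 m and z of pot in the frame of mat below 0.009 m and angle between pot's own z axis and vertical below 0.05 rad and contact force between pot and the fingers below 0.2 N), for 0.2 s.
At the end, for the whole second after the job is handed in: Pot upright on the mat (tilt under 0.05 rad, centred within 25 mm, underside within 3 mm of its top); lid on the rim (height within 2.5 mm, centre within 6 mm, within 0.03 rad of parallel to the mouth, tilt under 0.08 rad); both released and at rest (all of step 1 and z of lid in the frame of pot_rim between -0.0025 and 0.0025 m and horizontal distance between lid and pot_rim below 0.006 m and angle between the z axis of lid and the z axis of pot, either way round below 0.03 rad and angle between lid's own z axis and vertical below 0.08 rad and contact force between lid and the fingers below 0.2 N and linear speed of each of pot, lid below 0.01 m/s); the robot touches nothing.
It fails at once if lid and pot pushed together harder than 80 N (contact force between lid and pot above 80 N).
It fails at once if the pot or the lid dropped (falls free of the fingers by about 10 mm or more) ((linear speed of pot above 0.4 m/s and contact force between pot and the fingers below 0.2 N) or (linear speed of lid above 0.4 m/s and contact force between lid and the fingers below 0.2 N)).
It fails at once if the pot tipped more than 0.6 rad (angle between pot's own z axis and vertical above 0.6 rad).
It fails at once if any bystander pushed more than 30 mm (distance of any of jar, cup, bowl, cone, scoop, spreader from where it was at the start of the episode above 0.03 m).
It also fails if it takes over 67 s, if anything falls off the work surface, if the arm or the gripper's body presses on something with over 40 N, if the wrist force passes 120 N, or if a joint passes its speed limit or range.

ROBOT

A 6-joint arm with a two-finger parallel gripper is mounted at the origin on the work surface. World frame = base frame: x ahead of the robot, y to its left, z up, the work surface at z = 0. Lengths are in m, angles in rad, forces in N, time in s.
With the tool pointing down it reaches from about 0.3 to 0.825 m from the base axis. Payload 5.4 kg.
Tool frame: the origin (TCP) lies midway between the tips of the shut fingers; the grasp point (between the pads) lies 19 mm behind it; z points along the fingers, y is the line along which they close (so a half turn about z gives the same grasp; the last joint's range is limited). The gripper opens to 92 mm and grips with 3 to 60 N. Pads are 20 mm wide; open, the fingers measure 128 mm over their backs; the gripper's body (75 mm by 189 mm) begins 69 mm behind the grasp point.
Start: joints at [-1.388, 0.158, 1.597, -0, 1.386, -0.21], TCP at [0.22, -0.531, 0.215] pointing down, gripper open.
Joint ranges: [-2.91, 2.91], [-0.94, 2.29], [0.18, 2.7], [-1.29, 4.43], [0.17, 2.64], [-3, 3]. Speed limits (rad/s): [2.57, 2.57, 3.14, 3.14, 3.14, 3.14].

INTERFACE

Orientations are given as [roll, pitch, yaw] about the fixed x, y, z axes, in that order (R = Rz(yaw) Ry(pitch) Rx(roll)).
In Python, from plant import env gives the robot as it stands.
- The arm moves only by the shell command python3 -m handwheel 'ROWS'. ROWS is text: rows parted by semicolons, each of 7 numbers parted by spaces: the shift along the tool's x, y, z normalised to -1 to 1, where 1 is 25 mm, then the turn, a rotation vector about the tool's x, y, z normalised to -1 to 1, where 1 is 6 degrees, then the closure, from -1 (fully open) to 1 (shut). A call has 1 to 5 rows; each row shifts and turns the commanded pose from where the row before left it, along the tool's axes as they then stand; what a row does not reach is not made up. A row lasts 1/10 s, in which the tool goes at most 50 mm and 8.59 degrees, less where a joint would pass 70% of its speed; a pose out of reach is approached as far as the arm can. A call with a number of a shift or a turn outside -1 to 1 is refused whole. A call with a gripper value outside its range is refused whole. The fingers move at their own pace and stop on an object; the grip force is fixed at half the most. Time passes only in rows, so rows that do not move let the fingers close. It gives the time, the measured TCP pose, the force, the opening and the grip force at its end, in the units of the state.
- env.observe(): the state, without advancing time (a new reading comes with each control period).
- env.snapshot(name): name is "scene" or "top"; returns a dict with "pixels" (480x640x3 uint8, red, green, blue), "range_z" (480x640 float32, m along the optical axis (not along the pixel's ray), 0 where there is no reading), "intrinsics" (3x3 intrinsics, pixels), "cam_to_world" (4x4, takes a point from camera to world coordinates). Camera axes: x right, y down, z forward; pixel columns grow to the right and rows downward; lengths in m; the calibration is good to about 2 mm. A picture is of the moment at which its call begins.
- env.sign_off(): hands the job in; it is judged then, once.
The state is a dict: "t": time; "qpos": joint angles; "qvel": joint speeds; "effort": joint torques, N m; "position": TCP position; "tcp_rot": TCP orientation; "contact_force": force on the tool from outside, world axes, zero at the start; "torque": the same for the moment, N m; "width": finger opening in m; "gripper_force": force on a finger pad.
Only numpy, scipy, OpenCV 4.12 (cv2) and the standard library are available. Lean on these libraries where they do the work, as an engineer would, in place of code of your own. Each camera call takes 0.05 s, during which the arm holds its last target. There are 200 camera calls.

## Working session

There is one attempt and no reset: what is moved stays moved. The work goes in short steps, Python scripts to look and compute and a shell command to move; the robot and the scene stay as the last step left them, time stands still between calls to the robot, and variables do not carry over. Pictures are saved under pics/ and viewed, at most 10 in all, crops included, and the job is handed in when it is done.

```bash
ls; mkdir -p pics; python3 - <<'E'
from plant import env
import cv2,numpy as np
for n in("scene","top"):
    s=env.snapshot(n); cv2.imwrite(f"pics/{n}0.png",s["pixels"][:,:,::-1]); np.savez(f"pics/{n}0.npz",**s)
    print(n,s["intrinsics"].round(1).tolist(),s["cam_to_world"].round(3).tolist(),(s["range_z"]>0).mean())
print(env.observe())
E
```

```text
pics
scene [[612.7, 0.0, 327.9], [0.0, 612.7, 236.0], [0.0, 0.0, 1.0]] [[-0.164, 0.561, -0.812, 1.641], [0.987, 0.097, -0.132, 0.16], [0.005, -0.822, -0.569, 0.861], [0.0, 0.0, 0.0, 1.0]] 0.9954329427083334
top [[490.4, 0.0, 311.1], [0.0, 490.4, 246.2], [0.0, 0.0, 1.0]] [[0.001, -0.986, 0.164, 0.376], [-1.0, 0.002, 0.019, -0.022], [-0.019, -0.164, -0.986, 1.391], [0.0, 0.0, 0.0, 1.0]] 0.9960123697916666
{'t': 0.1, 'qpos': array([-1.38808463e+00,  1.59009359e-01,  1.59809384e+00, -1.83392111e-05,
        1.38620860e+00, -2.10064631e-01]), 'qvel': array([ 0.00151366, -0.00056225, -0.00332001, -0.00021951, -0.00142228,
       -0.00238965]), 'effort': array([-3.09823872e-04, -3.86509466e+01, -3.22956491e+01,  7.03021651e-02,
        3.40076722e-02, -5.58652312e-05]), 'position': array([ 0.21997231, -0.53064554,  0.21371052]), 'tcp_rot': array([-3.13990754e+00, -3.40855960e-04,  3.92779420e-01]), 'contact_force': array([-0.48523764,  0.35012992,  0.31804443]), 'torque': array([ 0.02091372,  0.01808727, -0.02890766]), 'gripper_force': 0.0, 'width': 0.09195575901625591}
```

View pics/scene0.png

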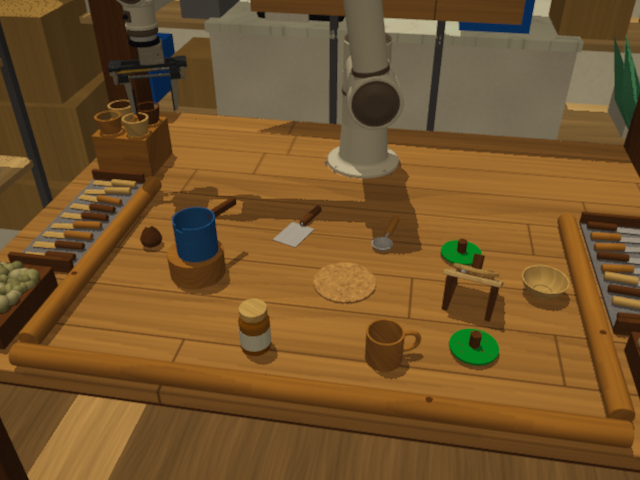

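View pics/top0.png

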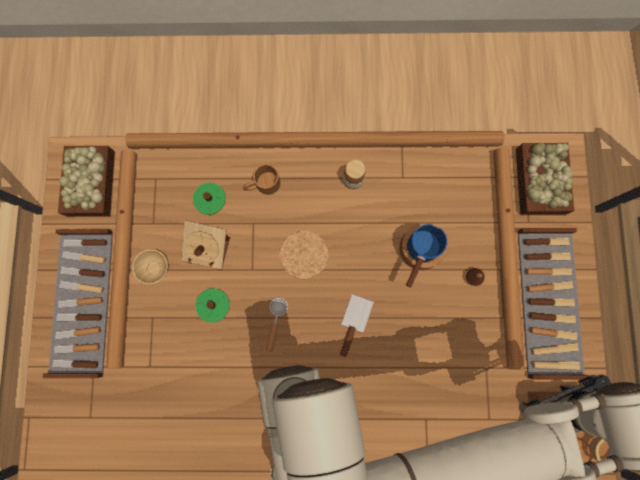

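The scene view shows the pot at (195,240) on its log, its handle toward (235,205), the mat at (344,282) and the easel at (472,285). In the top view the pot is at (427,243) with the handle to (412,283). The mat is at (304,254), the birch lid on the easel at (203,247), and the green decoys at (209,198) and (212,305).

```bash
cat > h.py <<'E'
import numpy as np,cv2
def load(f):
    s=dict(np.load(f)); return s
def cloud(s):
    K=s["intrinsics"];z=s["range_z"];v,u=np.mgrid[0:480,0:640]
    p=np.stack([(u-K[0,2])/K[0,0]*z,(v-K[1,2])/K[1,1]*z,z],-1)
    T=s["cam_to_world"];return p@T[:3,:3].T+T[:3,3]
def proj(s,P):
    T=np.linalg.inv(s["cam_to_world"]);c=T[:3,:3]@np.array(P)+T[:3,3];q=s["intrinsics"]@c;return q[:2]/q[2]
def circ(xy):
    A=np.c_[2*xy,np.ones(len(xy))];c=np.linalg.lstsq(A,(xy**2).sum(1),rcond=None)[0]
    return c[:2],np.sqrt(c[2]+c[0]**2+c[1]**2)
E
python3 - <<'E'
from h import *
T=load("pics/top0.npz");S=load("pics/scene0.npz")
for n,s in(("top",T),("scene",S)):
    P=cloud(s);h=cv2.cvtColor(s["pixels"],cv2.COLOR_RGB2HSV)
    blue=(h[...,0]>98)&(h[...,0]<125)&(h[...,1]>120)&(P[...,2]>.05)&(P[...,2]<.2)&(abs(P[...,1])<.5)
    b=P[blue]; zt=np.percentile(b[:,2],98); r=b[b[:,2]>zt-.006]
    print(n,"rim z",zt,"n",len(r),"circ",circ(r[:,:2]))
    c=circ(r[:,:2])[0]
    d=np.hypot(*(P[...,:2]-c).transpose(2,0,1))
    hm=(~blue)&(d>.055)&(d<.14)&(P[...,2]>.1)&(P[...,2]<.16)
    q=P[hm]; 
    if len(q): m=q.mean(0);a=np.linalg.svd(q[:,:2]-m[:2],full_matrices=False)[2][0];print(" handle n",len(q),"mean",m,"zmax",np.percentile(q[:,2],95),"axis deg",np.degrees(np.arctan2(*a[::-1])),"bearing from c",np.degrees(np.arctan2(*(m[:2]-c)[::-1])), "dmax",d[hm].max())
    # mat: z 3-10mm
    g=P[(P[...,2]>.003)&(P[...,2]<.012)&(abs(P[...,1])<.12)&(P[...,0]>.3)&(P[...,0]<.6)]
    if n=="top":
        uv=(304,254);m0=P[uv[1],uv[0]]
    dm=np.hypot(P[...,0]-m0[0],P[...,1]-m0[1])
    g=P[(dm<.1)&(P[...,2]>.0035)]; print(" mat",m0,np.median(g[:,2]),"n",len(g),cv2.minEnclosingCircle(g[:,:2].astype(np.float32)))
    if n=="top": e0=P[247,204]
    de=np.hypot(P[...,0]-e0[0],P[...,1]-e0[1])
    e=P[(de<.09)&(P[...,2]>.03)]; print(" easel",e0,len(e),"z",e[:,2].min(),e[:,2].max())
    x=(0,0)
cr=lambda s,x,y,w,hh:cv2.resize(s["pixels"][y:y+hh,x:x+w,::-1],(400,400),interpolation=cv2.INTER_CUBIC)
cv2.imwrite("pics/crops.png",np.vstack([np.hstack([cr(T,164,206,80,80),cr(T,385,205,80,80)])]))
cv2.imwrite("pics/crops2.png",np.hstack([cr(S,425,225,100,100),cr(S,150,185,100,100)]))
E
```

```text
top rim z 0.14617209994708705 n 77 circ (array([ 0.59716921, -0.30162091]), np.float64(0.042877283749613436))
 handle n 169 mean [ 0.51376076 -0.26149189  0.13376387] zmax 0.13903018055657074 axis deg 153.85965077224355 bearing from c 154.30711506327927 dmax 0.12706371500402774
 mat [0.58570925 0.02523328 0.00095229] 0.006258828690231755 n 1688 ((0.5853148102760315, 0.025019295513629913), 0.09976812452077866)
 easel [0.59278761 0.29387713 0.08437786] 1694 z 0.03066178243910156 0.1133563208247641
scene rim z 0.1967713034962295 n 149 circ (array([-0.75508736,  0.38569483]), np.float64(0.06696935852678709))
 handle n 975 mean [-0.69529171  0.38685509  0.12939513] zmax 0.15772062781697355 axis deg 90.05668311971775 bearing from c 1.1116091208763865 dmax 0.13998401837830343
 mat [0.58570925 0.02523328 0.00095229] 0.00512468561516316 n 1360 ((0.5900260806083679, 0.012285489588975906), 0.08248905092477798)
 easel [0.59278761 0.29387713 0.08437786] 1163 z 0.030440233342509115 0.11336837912786679
```

```bash
python3 -c "
import cv2,numpy as np
cv2.imwrite('pics/c3.png',cv2.resize(np.vstack([cv2.imread('pics/crops.png'),cv2.imread('pics/crops2.png')]),(600,600)))"
```

```text
(no output)
```

View pics/c3.png

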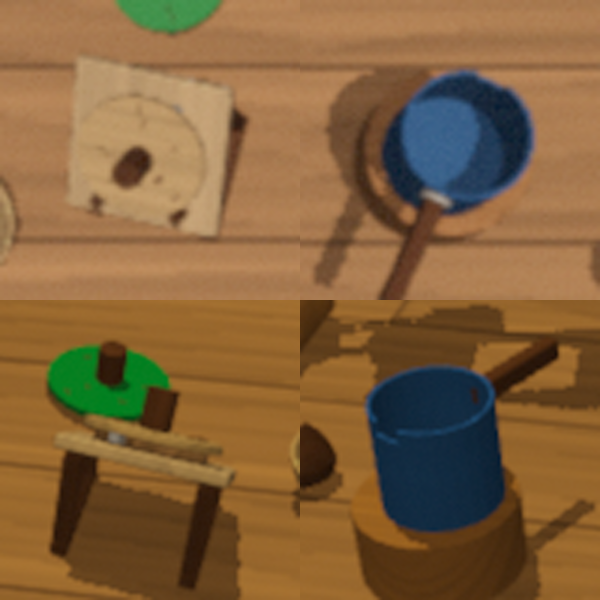

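The crops show the lid on the easel, with the disc centre at about (203,247) in top pixels and the knob leaning toward the pegs (robot side). The pot's handle points down-left in the top view. The notch is on the far side, at about (157,206) in scene pixels.

```bash
cat >> h.py <<'E'
def ray(s,uv,z):
    K=s["intrinsics"];T=s["cam_to_world"];uv=np.atleast_2d(uv).astype(float)
    d=np.c_[(uv[:,0]-K[0,2])/K[0,0],(uv[:,1]-K[1,2])/K[1,1],np.ones(len(uv))]@T[:3,:3].T
    return T[:3,3]+d*((z-T[2,3])/d[:,2])[:,None]
E
python3 - <<'E'
from h import *
T=load("pics/top0.npz");S=load("pics/scene0.npz")
for n,s in(("top",T),("scene",S)):
    P=cloud(s);h=cv2.cvtColor(s["pixels"],cv2.COLOR_RGB2HSV).astype(int);X,Y,Z=P[...,0],P[...,1],P[...,2]
    near=np.hypot(X-.597,Y+.302)
    blue=(h[...,0]>98)&(h[...,0]<125)&(h[...,1]>100)&(near<.07)
    k,_=cv2.findContours(blue.astype(np.uint8),cv2.RETR_EXTERNAL,cv2.CHAIN_APPROX_NONE)
    k=max(k,key=cv2.contourArea)[:,0]
    r=ray(s,k,.145)[:,:2]; 
    if n=="scene": # keep far & side (upper) contour
        lo=k[:,1]<np.percentile(k[:,1],35); r=r[lo]
    for it in range(4):
        c,R=circ(r);e=abs(np.hypot(*(r-c).T)-R); r=r[e<max(.003,np.percentile(e,85))] if it<3 else r
    print(n,"rim raycast z=.145:",c,R,len(r))
    # stereo-free height: depth rim top
    print("  rim z pct",np.percentile(Z[blue],[90,95,99]))
    dark=(h[...,2]<110)&(near>.06)&(near<.135)&(Z>.115)&(Z<.155)&(X<.6)
    uv=np.argwhere(dark)[:,::-1]; q=ray(s,uv,.135); m=q.mean(0)[:2];a=np.linalg.svd(q[:,:2]-m,full_matrices=False)[2][0]
    print("  handle",len(uv),"cen",m,"z",np.median(Z[dark]),np.percentile(Z[dark],90),"axis",np.degrees(np.arctan2(a[1],a[0])),"bear",np.degrees(np.arctan2(*(m-c)[::-1])))
    # mat
    dm=np.hypot(X-.585,Y-.025)
    lab=cv2.cvtColor(s["pixels"],cv2.COLOR_RGB2LAB).astype(int)
    mc=np.median(lab[dm<.05],0);bg=np.median(lab[(dm>.09)&(dm<.12)],0)
    mm=(np.linalg.norm(lab-mc,axis=2)<np.linalg.norm(lab-bg,axis=2))&(dm<.12)
    mm=cv2.morphologyEx(mm.astype(np.uint8),cv2.MORPH_OPEN,np.ones((5,5)));mm=cv2.morphologyEx(mm,cv2.MORPH_CLOSE,np.ones((5,5)))
    k,_=cv2.findContours(mm,cv2.RETR_EXTERNAL,cv2.CHAIN_APPROX_NONE);k=max(k,key=cv2.contourArea)[:,0]
    print("  mat",mc,bg,circ(ray(s,k,.006)[:,:2]),"z mat",np.median(Z[dm<.05]),"table",np.median(Z[(dm>.085)&(dm<.11)]))
    # easel: knob dark pixels
    de=np.hypot(X-.59,Y-.30)
    kn=(h[...,2]<95)&(de<.06)&(Z>.095)&(Z<.15); q=P[kn]
    print("  knob",len(q),q.mean(0),"zmax",np.percentile(q[:,2],[50,95]), "px",np.argwhere(kn).mean(0)[::-1])
    f=(de<.075)&(Z>.04)&(h[...,2]>110);q=P[f]
    for it in range(5):
        A=np.c_[q[:,:2],np.ones(len(q))];w=np.linalg.lstsq(A,q[:,2],rcond=None)[0];e=abs(A@w-q[:,2]);q=q[e<max(.006,2*e.std())]
    nn=np.array([-w[0],-w[1],1]);nn/=np.linalg.norm(nn)
    print("  easel/lid plane",w,"normal",nn,"tilt",np.degrees(np.arccos(nn[2])),"az upslope",np.degrees(np.arctan2(w[1],w[0])),len(q),"ext",q.min(0),q.max(0))
E
```

```text
top rim raycast z=.145: [ 0.59463155 -0.29741626] 0.04515355175626843 65
  rim z pct [0.13806821 0.14398099 0.14746692]
  handle 124 cen [ 0.51289377 -0.25929361] z 0.1343443517785473 0.13815666974470944 axis 153.56411711382967 bear 154.995566758884
  mat [160. 140. 158.] [141. 141. 158.] (array([0.58643238, 0.0260152 ]), np.float64(0.06461142655681729)) z mat 0.006023745636837052 table -6.0456678809162057e-05
  knob 52 [0.58075332 0.30237693 0.10516897] zmax [0.10621912 0.11161268] px [198.82692308 250.19230769]
  easel/lid plane [ 0.429854   -0.06848624 -0.15554648] normal [-0.39413515  0.06279536  0.9169047 ] tilt 23.522315789515297 az upslope -9.052531453962148 768 ext [0.54406563 0.235116   0.05566828] [0.65848987 0.34947377 0.10693876]
scene rim raycast z=.145: [ 0.60471522 -0.30045256] 0.04446921147556825 54
  rim z pct [0.13897022 0.14197407 0.14433571]
  handle 192 cen [ 0.52761975 -0.25483333] z 0.12975816494420084 0.13413756816937902 axis -16.757878008567857 bear 149.38618579041247
  mat [138. 141. 169.] [120. 142. 167.] (array([0.60759352, 0.02701498]), np.float64(0.0774773231382843)) z mat 0.00369993445753225 table -0.0023337326797703284
  knob 98 [0.58971472 0.30236712 0.10208058] zmax [0.10139847 0.10886694] px [477.47959184 259.35714286]
  easel/lid plane [ 0.25802304 -0.07244426 -0.04775168] normal [-0.24922794  0.06997489  0.96591353] tilt 15.002721797138802 az upslope -15.682969352557981 299 ext [0.58477364 0.24062619 0.07814236] [0.66329327 0.34860527 0.10521563]
```

```bash
cat > d.py <<'E'
import sys,numpy as np
from scipy.spatial.transform import Rotation as R
from plant import env
np.set_printoptions(precision=4,suppress=True)
o=env.observe();p=o["position"];A=R.from_euler("xyz",o["tcp_rot"])
print("t",o["t"],"pos",p,"rpy deg",np.degrees(o["tcp_rot"]),"q",o["qpos"],"w",o["width"],"F",o["contact_force"],"g",o["gripper_force"])
a=[float(x) for x in sys.argv[1:]]
if len(a)>=3: print("shift now, units",A.inv().apply(np.array(a[:3])-p)/.025)
if len(a)==6:
    B=R.from_euler("xyz",a[3:],degrees=True); print("turn units",np.degrees((A.inv()*B).as_rotvec())/6,"shift after turn",B.inv().apply(np.array(a[:3])-p)/.025)
E
python3 d.py .537 -.2715 .2 180 0 -26.2
python3 -m handwheel '0 0 0 0 0 1 -1; 0 0 0 0 0 1 -1'; python3 d.py .537 -.2715 .2 180 0 -26.2
```

```text
t 0.1 pos [ 0.22   -0.5306  0.2137] rpy deg [-179.9035   -0.0195   22.5046] q [-1.3881  0.159   1.5981 -0.      1.3862 -0.2101] w 0.09195575901625591 F [-0.4852  0.3501  0.318 ] g 0.0
shift now, units [15.6828 -4.7217  0.5617]
turn units [-0.0165  0.0038  8.1174] shift after turn [  6.8017 -14.8996   0.5484]
t: 0.3
position: [0.22, -0.5308, 0.214]
tcp_rot: [-3.14, 0.0, 0.179]
contact_force: [0.1, -0.5, 0.1]
width: 0.0918
gripper_force: 0.0
t 0.3 pos [ 0.22   -0.5308  0.214 ] rpy deg [-179.9291    0.0021   10.2626] q [-1.3881  0.1588  1.5978 -0.      1.3862  0.0036] w 0.0917988971628538 F [ 0.0896 -0.549   0.1056] g 0.0
shift now, units [14.3255 -7.9465  0.5681]
turn units [-0.0113  0.0041  6.0771] shift after turn [  6.7982 -14.9051   0.5588]
```

```bash
python3 -m handwheel '0 0 0 0 0 1 -1; 0 0 0 0 0 1 -1; 0 0 0 0 0 1 -1; 0 0 0 0 0 1 -1; 0 0 0 0 0 1 -1' >/dev/null
python3 -m handwheel '0 0 0 0 0 1 -1; .45 -.99 0 0 0 0 -1; .45 -.99 0 0 0 0 -1; .45 -.99 0 0 0 0 -1; .45 -.99 0 0 0 0 -1' >/dev/null
python3 -m handwheel '.45 -.99 0 0 0 0 -1; .45 -.99 0 0 0 0 -1; .45 -.99 0 0 0 0 -1; .45 -.99 0 0 0 0 -1; .45 -.99 0 0 0 0 -1' >/dev/null
python3 -m handwheel '.45 -.99 0 0 0 0 -1; .45 -.99 0 0 0 0 -1; .45 -.99 0 0 0 0 -1; .45 -.99 0 0 0 0 -1; .45 -.99 0 0 0 0 -1'
python3 -m handwheel '0 0 0 0 0 0 -1' >/dev/null
python3 d.py .537 -.2715 .107 180 0 -26.2
```

```text
t: 2.3
position: [0.5119, -0.2852, 0.214]
tcp_rot: [-3.141, 0.001, -0.445]
contact_force: [0.3, 0.2, 0.4]
width: 0.0916
gripper_force: 0.0
t 2.4 pos [ 0.5129 -0.284   0.214 ] rpy deg [-179.9337    0.0405  -25.2964] q [-0.7122  0.1883  1.5644  0.0009  1.3899  1.3   ] w 0.09212216878193148 F [-0.6007 -0.2235  0.5062] g 0.0
shift now, units [ 0.6631 -0.8584  4.28  ]
turn units [-0.011   0.0068  0.1506] shift after turn [ 0.6464 -0.8736  4.2795]
```

```bash
python3 -m handwheel '.65 -.87 0 0 0 .15 -1; 0 0 .9 0 0 0 -1; 0 0 .9 0 0 0 -1; 0 0 .9 0 0 0 -1; 0 0 .9 0 0 0 -1' >/dev/null
python3 -m handwheel '0 0 .65 0 0 0 -1; 0 0 0 0 0 0 -1'
python3 d.py .537 -.2715 .107 180 0 -26.2
python3 - <<'E'
from plant import env
import cv2,numpy as np
a=env.snapshot("scene")["pixels"][130:310,120:320,::-1];b=env.snapshot("top")["pixels"][190:340,350:517,::-1]
cv2.imwrite("pics/g1.png",np.hstack([cv2.resize(a,(400,360)),cv2.resize(b,(400,360))]))
E
```

```text
t: 3.1
position: [0.5332, -0.2728, 0.1054]
tcp_rot: [-3.141, 0.006, -0.461]
contact_force: [0.3, 0.2, 0.0]
width: 0.0917
gripper_force: 0.0
t 3.1 pos [ 0.5332 -0.2728  0.1054] rpy deg [-179.9441    0.3256  -26.4292] q [-0.6743  0.3269  1.6217 -0.0003  1.1987  1.3579] w 0.09172264518248555 F [0.2962 0.1951 0.0183] g 0.0
shift now, units [ 0.1114 -0.1136 -0.0664]
turn units [-0.0094  0.0542 -0.0382] shift after turn [ 0.1122 -0.1131 -0.0659]
```

View pics/g1.png

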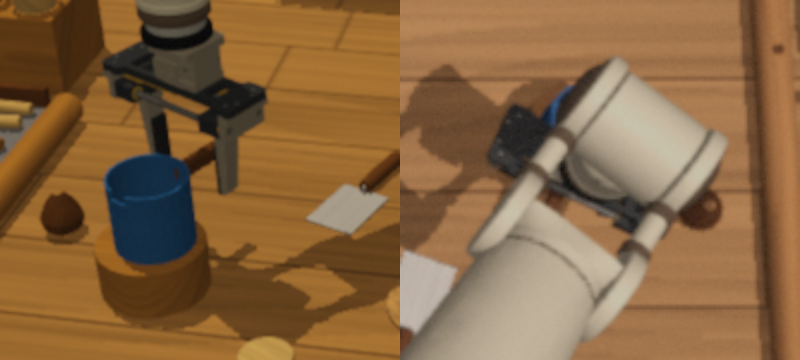

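The fingers straddle the handle just behind the pot: handle at (195,158) in the left panel, one finger either side. I'll close now.

```bash
python3 -m handwheel '.1 -.11 0 0 0 0 -1; 0 0 0 0 0 0 0; 0 0 0 0 0 0 .5; 0 0 0 0 0 0 1; 0 0 0 0 0 0 1' 
python3 -m handwheel '0 0 0 0 0 0 1; 0 0 0 0 0 0 1; 0 0 0 0 0 0 1; 0 0 0 0 0 0 1; 0 0 0 0 0 0 1' 
python3 d.py
```

```text
t: 3.7
position: [0.539, -0.2723, 0.1086]
tcp_rot: [3.142, -0.0, -0.461]
contact_force: [-0.2, 0.2, 0.1]
width: 0.062
gripper_force: 0.0
t: 4.2
position: [0.5389, -0.2722, 0.1083]
tcp_rot: [-3.142, 0.0, -0.461]
contact_force: [1.0, -0.4, -0.4]
width: 0.0219
gripper_force: 0.0
t 4.2 pos [ 0.5389 -0.2722  0.1083] rpy deg [-179.9989    0.0038  -26.3941] q [-0.6677  0.3304  1.6109  0.      1.2004  1.3637] w 0.0218933789665409 F [ 0.9662 -0.4274 -0.3561] g 0.0
```

```bash
python3 -m handwheel '0 0 0 0 0 0 1; 0 0 0 0 0 0 1; 0 0 0 0 0 0 1; 0 0 0 0 0 0 1' |tail -3
python3 -m handwheel '0 0 -.2 0 0 0 1; 0 0 -.3 0 0 0 1; 0 0 -.3 0 0 0 1; 0 0 -.3 0 0 0 1; 0 0 0 0 0 0 1' 
python3 - <<'E'
from plant import env
import cv2,numpy as np
s=env.snapshot("scene");np.savez("pics/s2.npz",**s)
cv2.imwrite("pics/g2.png",cv2.resize(s["pixels"][150:330,120:320,::-1],(400,360)))
E
```

```text
contact_force: [-0.5, 0.4, 0.1]
width: 0.0138
gripper_force: 30.0
t: 5.1
position: [0.5397, -0.2729, 0.1377]
tcp_rot: [3.141, -0.003, -0.461]
contact_force: [-0.1, 0.1, -3.5]
width: 0.0139
gripper_force: 30.0
```

View pics/g2.png

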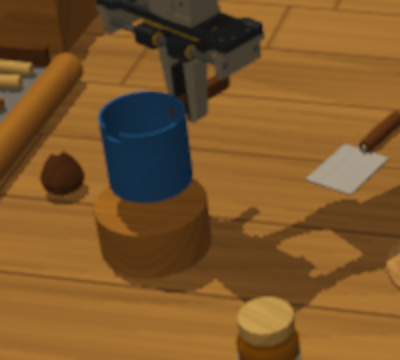

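The pot is off the log and looks upright: rim at about (145,110), log still at (155,230). The measured load is 3.5 N.

```bash
python3 d.py .529 .053 .138 180 0 -26.4
```

```text
t 5.15 pos [ 0.5394 -0.2726  0.1369] rpy deg [179.9775  -0.1035 -26.3941] q [-0.6677  0.299   1.5898 -0.      1.2509  1.3637] w 0.013953779020432976 F [ 0.7318  0.2993 -3.1548] g 29.977339804172516
shift now, units [ -6.1614 -11.4836  -0.0605]
turn units [ 0.0038 -0.0172  0.001 ] shift after turn [ -6.1627 -11.483   -0.0449]
```

```bash
python3 -m handwheel '-.1 -.19 0 0 0 0 1; -.2 -.38 0 0 0 0 1; -.31 -.575 0 0 0 0 1; -.31 -.575 0 0 0 0 1; -.31 -.575 0 0 0 0 1' >/dev/null
python3 -m handwheel '-.31 -.575 0 0 0 0 1; -.31 -.575 0 0 0 0 1; -.31 -.575 0 0 0 0 1; -.31 -.575 0 0 0 0 1; -.31 -.575 0 0 0 0 1' >/dev/null
python3 -m handwheel '-.31 -.575 0 0 0 0 1; -.31 -.575 0 0 0 0 1; -.31 -.575 0 0 0 0 1; -.31 -.575 0 0 0 0 1; -.31 -.575 0 0 0 0 1' >/dev/null
python3 -m handwheel '-.31 -.575 0 0 0 0 1; -.31 -.575 0 0 0 0 1; -.31 -.575 0 0 0 0 1; -.31 -.575 0 0 0 0 1; -.2 -.38 0 0 0 0 1' 
python3 -m handwheel '-.1 -.19 0 0 0 0 1; 0 0 0 0 0 0 1; 0 0 0 0 0 0 1' 
python3 d.py .529 .053 .057 180 0 -26.4
python3 - <<'E'
from plant import env
from h import *
for n in("scene","top"):
    s=env.snapshot(n);np.savez(f"pics/{n}3.npz",**s)
    P=cloud(s);h=cv2.cvtColor(s["pixels"],cv2.COLOR_RGB2HSV).astype(int)
    b=(h[...,0]>98)&(h[...,0]<125)&(h[...,1]>100)&(np.hypot(P[...,0]-.586,P[...,1]-.026)<.08)
    q=P[b];r=q[q[:,2]>np.percentile(q[:,2],97)-.008]
    A=np.c_[r[:,:2],np.ones(len(r))];print(n,len(r),circ(r[:,:2]),r[:,2].mean(),np.linalg.lstsq(A,r[:,2],rcond=None)[0])
a=load("pics/scene3.npz")["pixels"][170:350,250:450,::-1];b=s["pixels"][180:330,220:387,::-1]
cv2.imwrite("pics/g3.png",np.hstack([cv2.resize(a,(400,360)),cv2.resize(b,(400,360))]))
E
```

```text
t: 7.15
position: [0.5287, 0.0337, 0.1358]
tcp_rot: [-3.141, 0.0, -0.46]
contact_force: [-0.3, -0.4, -3.0]
width: 0.0138
gripper_force: 30.0
t: 7.45
position: [0.5288, 0.0371, 0.1359]
tcp_rot: [3.141, -0.0, -0.461]
contact_force: [0.1, 0.3, -3.0]
width: 0.0139
gripper_force: 30.0
t 7.45 pos [0.5288 0.0371 0.1359] rpy deg [179.9816  -0.0129 -26.4043] q [-0.1579  0.1176  1.8038 -0.0004  1.2201  1.8739] w 0.013905886289700251 F [ 0.0644  0.3173 -3.0346] g 29.97728705406189
shift now, units [-0.2766 -0.5749  3.154 ]
turn units [ 0.0031 -0.0021 -0.0007] shift after turn [-0.2758 -0.5739  3.1542]
scene 317 (array([0.59143815, 0.00498647]), np.float64(0.0436140749023543)) 0.16813301601612426 [0.00362715 0.00402134 0.16596718]
top 8 (array([0.57917681, 0.00772813]), np.float64(0.049885966038304606)) 0.17358394373365535 [ 5.56522436  0.56570724 -3.33014814]
```

View pics/g3.png

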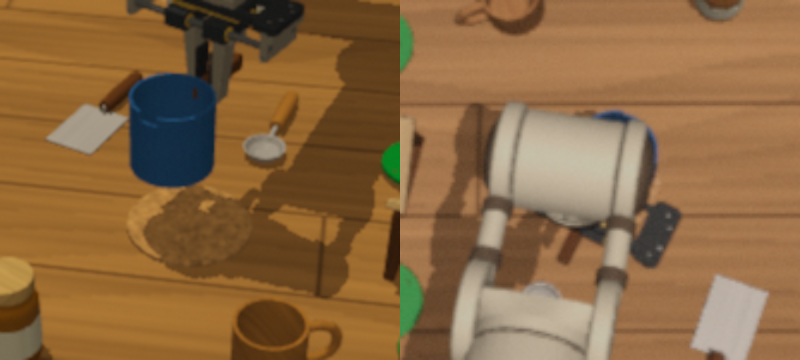

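The pot hangs upright over the mat: pot at (172,130), mat at (190,225) in the left panel, and it needs about 17 mm more in +y. I'll correct that and lower it.

```bash
python3 -m handwheel '-.14 -.3 0 0 0 0 1; -.14 -.3 .3 0 0 0 1; 0 0 .5 0 0 0 1; 0 0 .5 0 0 0 1; 0 0 .5 0 0 0 1' >/dev/null
python3 -m handwheel '0 0 .5 0 0 0 1; 0 0 .3 0 0 0 1; 0 0 .2 0 0 0 1; 0 0 0 0 0 0 1; 0 0 0 0 0 0 1' 
python3 -m handwheel '0 0 .06 0 0 0 1; 0 0 .06 0 0 0 1;0 0 0 0 0 0 1' |sed -n 2,4p
```

```text
t: 8.55
position: [0.5295, 0.0539, 0.0662]
tcp_rot: [-3.141, -0.001, -0.461]
contact_force: [0.7, -0.3, -4.2]
width: 0.0137
gripper_force: 30.0
position: [0.5291, 0.054, 0.0629]
tcp_rot: [-3.142, -0.0, -0.461]
contact_force: [-0.4, 0.1, -3.0]
```

```bash
python3 -m handwheel '0 0 .1 0 0 0 1; 0 0 .1 0 0 0 1;0 0 0 0 0 0 1' |sed -n 2,4p
python3 -m handwheel '0 0 .05 0 0 0 1;0 0 0 0 0 0 1' |sed -n 2,4p
python3 -m handwheel '0 0 .04 0 0 0 1;0 0 0 0 0 0 1' |sed -n 2,4p
python3 -m handwheel '0 0 .04 0 0 0 1;0 0 0 0 0 0 1' |sed -n 2,4p
```

```text
position: [0.5287, 0.054, 0.0573]
tcp_rot: [3.141, 0.001, -0.461]
contact_force: [0.3, 0.3, -2.9]
position: [0.529, 0.054, 0.0564]
tcp_rot: [3.142, 0.0, -0.461]
contact_force: [0.0, -0.1, -3.6]
position: [0.529, 0.054, 0.0555]
tcp_rot: [3.142, 0.0, -0.461]
contact_force: [-0.4, 0.8, -2.8]
position: [0.5293, 0.054, 0.0547]
tcp_rot: [-3.141, -0.0, -0.461]
contact_force: [0.0, 0.4, -2.8]
```

```bash
for i in 1; do python3 -m handwheel '0 0 .04 0 0 0 1;0 0 0 0 0 0 1' |sed -n 2,4p
python3 -m handwheel '0 0 .03 0 0 0 1;0 0 0 0 0 0 1' |sed -n 2,4p; done
```

```text
position: [0.5293, 0.054, 0.0543]
tcp_rot: [-3.142, -0.0, -0.461]
contact_force: [-4.3, 1.0, 4.1]
position: [0.5293, 0.054, 0.0543]
tcp_rot: [3.141, 0.0, -0.46]
contact_force: [-6.8, 0.8, 9.6]
```

Contact came at TCP z = 0.0543, as predicted. I'll ease off and let go.

```bash
python3 -m handwheel '0 0 -.04 0 0 0 1;0 0 0 0 0 0 1; 0 0 0 0 0 0 .6; 0 0 0 0 0 0 0; 0 0 0 0 0 0 -1' |sed -n 4,6p
python3 -m handwheel '0 0 0 0 0 0 -1; 0 0 0 0 0 0 -1; 0 0 0 0 0 0 -1; 0 0 0 0 0 0 -1; 0 0 0 0 0 0 -1' |sed -n 4,6p
python3 -m handwheel '0 0 -.5 0 0 0 -1; 0 0 -1 0 0 0 -1; 0 0 -1 0 0 0 -1; 0 0 -1 0 0 0 -1; 0 0 -1 0 0 0 -1'
python3 -m handwheel '-1 0 -1 0 0 0 -1; -1 0 -1 0 0 0 -1; -1 0 -1 0 0 0 -1; -1 0 0 0 0 0 -1; -1 0 0 0 0 0 -1'
python3 - <<'E'
from plant import env
from h import *
for n in("scene","top"):
    s=env.snapshot(n);np.savez(f"pics/{n}4.npz",**s)
    P=cloud(s);h=cv2.cvtColor(s["pixels"],cv2.COLOR_RGB2HSV).astype(int)
    b=(h[...,0]>98)&(h[...,0]<125)&(h[...,1]>100)&(np.hypot(P[...,0]-.586,P[...,1]-.026)<.08)
    q=P[b];r=q[q[:,2]>np.percentile(q[:,2],97)-.006]
    A=np.c_[r[:,:2],np.ones(len(r))];print(n,len(r),circ(r[:,:2]),r[:,2].mean(),np.linalg.lstsq(A,r[:,2],rcond=None)[0])
a=load("pics/scene4.npz")["pixels"];a=np.hstack([cv2.resize(a[190:310,290:410],(400,400)),cv2.resize(a[230:320,430:520],(400,400),interpolation=cv2.INTER_CUBIC)])
b=np.zeros_like(a[:200]);
cv2.imwrite("pics/g4.png",a[:,:,::-1])
cv2.imwrite("pics/t4.png",s["pixels"][:,:,::-1])
E
```

```text
contact_force: [-0.4, -0.1, 0.2]
width: 0.0322
gripper_force: 0.0
contact_force: [0.2, 0.4, -0.3]
width: 0.0721
gripper_force: 0.0
t: 11.65
position: [0.5292, 0.054, 0.1685]
tcp_rot: [-3.141, -0.001, -0.461]
contact_force: [-0.3, -0.2, 0.5]
width: 0.0918
gripper_force: 0.0
t: 12.15
position: [0.4169, 0.1099, 0.2435]
tcp_rot: [-3.14, -0.003, -0.461]
contact_force: [0.3, 0.5, -0.0]
width: 0.0918
gripper_force: 0.0
scene 245 (array([0.5920766 , 0.02185168]), np.float64(0.043701663443021586)) 0.08767523483330433 [0.00995065 0.009384   0.08156516]
top 79 (array([0.58705402, 0.02218215]), np.float64(0.043168504408493624)) 0.0906020902942805 [ 0.00083361 -0.00780317  0.09037163]
```

View pics/g4.png

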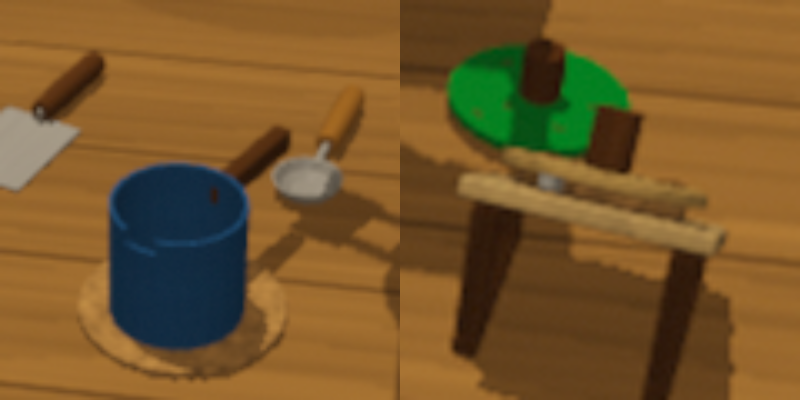

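Left panel: the pot stands upright on the mat, with its notch facing the camera at (140,248). Right panel: the lid's knob is at (615,140), and the pale tab shows in the gap at (550,180), the up-slope edge. Next I'll measure the lid pose.

```bash
python3 - <<'E'
from h import *
T=load("pics/top4.npz");T0=load("pics/top0.npz");S=load("pics/scene4.npz")
np.set_printoptions(precision=4,suppress=True)
P=cloud(T0);h=cv2.cvtColor(T0["pixels"],cv2.COLOR_RGB2HSV).astype(int)
print("table std",P[200:230,255:290,2].std())
# easel+lid region: component of Z>.02
m=((P[...,2]>.022)&(np.hypot(P[...,0]-.6,P[...,1]-.295)<.095)&(h[...,2]>125)).astype(np.uint8)
m=cv2.morphologyEx(m,cv2.MORPH_OPEN,np.ones((3,3)));n,l,st,_=cv2.connectedComponentsWithStats(m);i=1+st[1:,4].argmax();m=(l==i).astype(np.uint8)
k,_=cv2.findContours(m,cv2.RETR_EXTERNAL,cv2.CHAIN_APPROX_NONE);k=max(k,key=cv2.contourArea)
print("quad px",cv2.minAreaRect(k),cv2.approxPolyDP(k,6,True)[:,0].tolist())
e=cv2.erode(m,np.ones((5,5)));q=P[e>0]
for it in range(6):
    A=np.c_[q[:,:2],np.ones(len(q))];w=np.linalg.lstsq(A,q[:,2],rcond=None)[0];r=abs(A@w-q[:,2]);q=q[r<max(.008,2.0*r.std())]
print("plane",w,np.degrees(np.arctan(np.hypot(*w[:2]))),np.degrees(np.arctan2(w[1],w[0])),len(q),r.std())
for v in range(222,268,5): print(v,[(u,*(P[v,u]*1000).round().astype(int)) for u in (192,204,216)])
# knob pixels both views
for n,s,(x0,x1,y0,y1) in(("top",T0,(188,210,238,262)),("scene",S,(468,482,250,274))):
    v=cv2.cvtColor(s["pixels"],cv2.COLOR_RGB2HSV)[...,2].astype(int)
    print(n);print(v[y0:y1,x0:x1])
E
```

```text
table std 0.11327922011508586
quad px ((203.4129638671875, 244.48976135253906), (42.413368225097656, 43.52336120605469), 6.709836959838867) [[185, 221], [182, 260], [222, 268], [226, 230]]
plane [ 0.463  -0.085  -0.1682] 25.208461667741688 -10.396731483406663 621 0.0021334776092240167
222 [(192, np.int64(658), np.int64(325), np.int64(101)), (204, np.int64(680), np.int64(317), np.int64(1)), (216, np.int64(681), np.int64(283), np.int64(-3))]
227 [(192, np.int64(646), np.int64(326), np.int64(95)), (204, np.int64(646), np.int64(293), np.int64(97)), (216, np.int64(646), np.int64(261), np.int64(94))]
232 [(192, np.int64(634), np.int64(328), np.int64(85)), (204, np.int64(630), np.int64(290), np.int64(107)), (216, np.int64(632), np.int64(260), np.int64(97))]
237 [(192, np.int64(619), np.int64(325), np.int64(94)), (204, np.int64(618), np.int64(291), np.int64(100)), (216, np.int64(619), np.int64(260), np.int64(92))]
242 [(192, np.int64(605), np.int64(325), np.int64(93)), (204, np.int64(605), np.int64(292), np.int64(95)), (216, np.int64(604), np.int64(259), np.int64(98))]
247 [(192, np.int64(59
[... 3725 characters left out ...]
9 123 115  82  63  65  65  66  68  71  68  63  58]
 [109 107  99  82  55  63  66  66  67  70  71  68  63  56]
 [ 72  70  68  56  53  65  65  64  67  70  69  66  61  54]
 [ 79  73  80  66  58  65  65  65  68  71  68  64  59  51]
 [140 129 131 106  65  63  65  65  68  70  68  63  57  48]
 [162 158 162 150 122 106  81  69  68  65  65  62  55  56]
 [160 164 165 164 156 151 140 126 107  99  87  62  53  89]
 [154 158 158 157 157 162 164 157 145 144 141 135 131 140]
 [129 136 141 146 152 156 156 156 156 158 162 165 164 161]
 [ 92 101 116 124 130 136 138 143 149 154 156 155 155 155]
 [ 83 104 117 115 108 105 107 114 126 134 136 140 146 149]
 [ 80  95 109 107 104 102  98 101 103 107 110 116 123 129]]
```

```bash
python3 - <<'E'
from h import *
T=load("pics/top0.npz");S=load("pics/scene4.npz")
np.set_printoptions(precision=4,suppress=True)
for a,b,z in(((182,260),(222,268),.035),((185,221),(226,230),.10)):
    p=ray(T,[a,b],z);d=p[1]-p[0];print("edge az",np.degrees(np.arctan2(d[1],d[0]))+90,p)
v,u=np.mgrid[0:480,0:640]
C=ray(T,(202.1,246.8),.084)[0];print("disc top centre",C)
print("knob top ray z=.1086",ray(T,(197.3,252.2),.1086))
for az in(-10,-12,-14):
    a=np.radians(az);t=np.radians(35);n=np.array([-np.sin(t)*np.cos(a),-np.sin(t)*np.sin(a),np.cos(t)])
    k=C+.03*n;print(az,"knob top",k,"px top",proj(T,k),"scene",proj(S,k),"C scene",proj(S,C), "scene disc far edge",proj(S,C+.048*np.array([np.cos(t)*np.cos(a),np.cos(t)*np.sin(a),np.sin(t)])))
# tab: intersect scene & top rays with plane 3mm below disc underside
a=np.radians(-12);n=np.array([-np.sin(t)*np.cos(a),-np.sin(t)*np.sin(a),np.cos(t)])
ex=np.array([np.cos(t)*np.cos(a),np.cos(t)*np.sin(a),np.sin(t)]);ey=np.cross(n,ex)
O=C-.010*n
for s,uv in((S,(464,270.5)),(T,(211,235))):
    c=s["cam_to_world"][:3,3];d=ray(s,uv,.0)[0]-c;p=c+d*((O-c)@n)/(d@n);print("spot in lid plane",(p-O)@ex,(p-O)@ey, "rel az",np.degrees(np.arctan2((p-O)@ey,(p-O)@ex)))
E
python3 d.py .577 .3026 .20 180 -35 -12
```

```text
edge az -11.328548834888437 [[0.5641 0.3664 0.035 ]
 [0.5414 0.2531 0.035 ]]
edge az -12.630034601519839 [[0.6616 0.3444 0.1   ]
 [0.6365 0.2323 0.1   ]]
disc top centre [0.5934 0.2992 0.084 ]
knob top ray z=.1086 [[0.5748 0.3054 0.1086]]
-10 knob top [0.5765 0.3022 0.1086] px top [198.5382 251.5802] scene [477.6103 253.0587] C scene [474.7302 267.1984] scene disc far edge [473.7952 267.5845]
-12 knob top [0.5766 0.3027 0.1086] px top [198.3191 251.538 ] scene [477.9012 253.1194] C scene [474.7302 267.1984] scene disc far edge [473.1073 267.436 ]
-14 knob top [0.5767 0.3033 0.1086] px top [198.1021 251.4882] scene [478.1904 253.1857] C scene [474.7302 267.1984] scene disc far edge [472.4242 267.2741]
spot in lid plane 0.04996585705762879 -0.015946003492937934 rel az -17.699858908580467
spot in lid plane 0.03563329369380659 -0.019061872133155675 rel az -28.144355946198274
t 12.25 pos [0.4158 0.1106 0.2425] rpy deg [-179.9431   -0.0758  -26.2812] q [-0.0227 -0.256   1.941   0.0003  1.455   2.0067] w 0.09208582938718808 F [0.8723 0.015  0.4259] g 0.0
shift now, units [ 2.3801 -9.7409  1.7133]
turn units [ 0.7193  5.789  -2.3078] shift after turn [ 2.8846 -8.8539  4.0957]
```

```bash
python3 -m handwheel '0 0 0 .12 .96 -.385 0; 0 0 0 .12 .96 -.385 0; 0 0 0 .12 .96 -.385 0; 0 0 0 .12 .96 -.385 0; 0 0 0 .12 .96 -.385 0' >/dev/null
python3 -m handwheel '0 0 0 .12 .96 -.385 0; 0 0 0 0 0 0 0' 
python3 d.py .534 .313 .169 180 -35 -12
```

```text
t: 12.95
position: [0.4154, 0.1096, 0.2395]
tcp_rot: [3.14, -0.605, -0.209]
contact_force: [-0.9, 0.3, -0.5]
width: 0.0457
gripper_force: 0.0
t 12.95 pos [0.4154 0.1096 0.2395] rpy deg [179.9171 -34.6648 -11.9877] q [ 0.1155 -0.7541  2.3771 -0.2265  0.9511  1.9741] w 0.04567846426278578 F [-0.8937  0.3158 -0.4518] g 0.0
shift now, units [ 0.8221 -8.9485  3.9831]
turn units [0.0126 0.0559 0.0017] shift after turn [ 0.7972 -8.9433  3.9997]
```

```bash
python3 -m handwheel '.08 -.89 .4 0 .05 0 0; .08 -.89 .4 0 0 0 0; .08 -.89 .4 0 0 0 0; .08 -.89 .4 0 0 0 0; .08 -.89 .4 0 0 0 0' >/dev/null
python3 -m handwheel '.08 -.89 .4 0 0 0 0; .08 -.89 .4 0 0 0 0; .08 -.89 .4 0 0 0 0; .08 -.89 .4 0 0 0 0; .08 -.89 .4 0 0 0 0' >/dev/null
python3 -m handwheel '0 0 0 0 0 0 0; 0 0 0 0 0 0 0' >/dev/null
python3 d.py .5903 .3009 .0873 180 -35 -12
```

```text
t 14.15 pos [0.5367 0.3112 0.1706] rpy deg [179.8997 -34.9724 -12.1197] q [ 0.535   0.0698  1.9057 -0.5863  0.7837  2.6597] w 0.046234974587779906 F [-0.3729 -0.8784 -0.0372] g 0.0
shift now, units [-0.1199 -0.0527  3.9807]
turn units [ 0.0282  0.0046 -0.0163] shift after turn [-0.1218 -0.0412  3.9808]
```

```bash
python3 -m handwheel '-.12 -.04 .6 0 0 0 0; 0 0 .7 0 0 0 0; 0 0 .7 0 0 0 0; 0 0 .5 0 0 0 0; 0 0 .4 0 0 0 0' |sed -n 2,4p
python3 -m handwheel '0 0 .3 0 0 0 0; 0 0 .2 0 0 0 0; 0 0 .2 0 0 0 0; 0 0 .2 0 0 0 0; 0 0 .1 0 0 0 0' |sed -n 2,4p
python3 -m handwheel '0 0 0 0 0 0 0' >/dev/null
python3 d.py .5903 .3009 .0873 180 -35 -12
```

```text
position: [0.5749, 0.3035, 0.1096]
tcp_rot: [3.141, -0.612, -0.212]
contact_force: [-0.4, 0.2, -0.7]
position: [0.5886, 0.3013, 0.0891]
tcp_rot: [3.141, -0.611, -0.211]
contact_force: [-0.5, -0.3, 0.6]
t 15.25 pos [0.5884 0.3013 0.089 ] rpy deg [179.9636 -35.0223 -12.0789] q [ 0.4676  0.2712  1.8612 -0.6698  0.6199  2.727 ] w 0.045561071897357315 F [ 0.1448 -0.7753  0.158 ] g 0.0
shift now, units [ 0.0248 -0.0002  0.1015]
turn units [ 0.0136 -0.0037 -0.0108] shift after turn [ 0.0249 -0.      0.1015]
```

```bash
python3 -m handwheel '0 0 .06 0 0 0 .2; 0 0 0 0 0 0 .5; 0 0 0 0 0 0 1; 0 0 0 0 0 0 1; 0 0 0 0 0 0 1' |sed -n 2,6p
python3 -m handwheel '0 0 0 0 0 0 1; 0 0 0 0 0 0 1; 0 0 0 0 0 0 1;  0 0 0 0 0 0 1' |sed -n 2,6p
python3 - <<'E'
from plant import env
import cv2,numpy as np
a=env.snapshot("scene")["pixels"][190:310,410:530,::-1];b=env.snapshot("top")["pixels"][186:306,140:260,::-1]
cv2.imwrite("pics/g5.png",np.hstack([cv2.resize(a,(400,400)),cv2.resize(b,(400,400))]))
E
```

```text
position: [0.5904, 0.3022, 0.0895]
tcp_rot: [-3.139, -0.614, -0.212]
contact_force: [2.4, 3.2, 2.0]
width: 0.0214
gripper_force: 30.0
position: [0.5904, 0.3022, 0.0895]
tcp_rot: [-3.139, -0.614, -0.212]
contact_force: [2.7, 3.3, 2.9]
width: 0.0214
gripper_force: 30.0
```

View pics/g5.png

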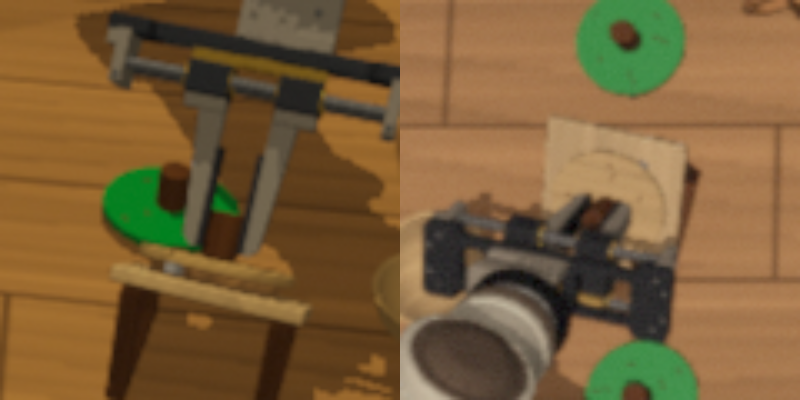

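The fingers hold the brown knob on its axis: (220,235) in the left panel, (600,215) in the right. The width is 21.4 mm. I'll lift along the lid's axis.

```bash
python3 -m handwheel '0 0 -.2 0 0 0 1; 0 0 -.3 0 0 0 1; 0 0 -.4 0 0 0 1; 0 0 -.4 0 0 0 1; 0 0 -.4 0 0 0 1' |sed -n 2,6p
python3 -m handwheel '0 0 -.5 0 0 0 1; 0 0 -.5 0 0 0 1; 0 0 -.5 0 0 0 1; 0 0 -.5 0 0 0 1; 0 0 -.5 0 0 0 1' |sed -n 2,6p
python3 d.py .588 .022 .18 180 0 -12
```

```text
position: [0.564, 0.3058, 0.1225]
tcp_rot: [3.139, -0.61, -0.21]
contact_force: [0.5, 0.2, -0.4]
width: 0.0215
gripper_force: 30.0
position: [0.5297, 0.314, 0.1751]
tcp_rot: [3.142, -0.612, -0.211]
contact_force: [-0.3, -0.3, -1.0]
width: 0.0211
gripper_force: 30.0
t 17.25 pos [0.5297 0.314  0.1751] rpy deg [179.9992 -35.0497 -12.0948] q [ 0.5469  0.0545  1.9125 -0.5864  0.7944  2.6658] w 0.021063251204098563 F [-0.3139 -0.265  -0.9806] g 29.999071955680847
shift now, units [ 3.9821 10.9331  2.5542]
turn units [ 0.005  -5.8416 -0.0153] shift after turn [ 4.7086 10.941  -0.196 ]
```

```bash
python3 -m handwheel '0 0 0 0 -.97 0 1; 0 0 0 0 -.97 0 1; 0 0 0 0 -.97 0 1; 0 0 0 0 -.97 0 1; 0 0 0 0 -.97 0 1' >/dev/null
python3 -m handwheel '0 0 0 0 -.97 0 1; 0 0 0 0 0 -.3 1; 0 0 0 0 0 -.3 1; 0 0 0 0 0 0 1' |sed -n 2,6p
python3 d.py .5875 .023 .17 180 0 -8
```

```text
position: [0.5304, 0.3139, 0.1745]
tcp_rot: [3.141, -0.002, -0.148]
contact_force: [0.1, -0.6, -1.7]
width: 0.0214
gripper_force: 30.0
t 18.15 pos [0.5304 0.3139 0.1745] rpy deg [179.9771  -0.1303  -8.4756] q [ 0.3393  0.2932  1.5196 -0.0015  1.327   2.0584] w 0.021392978805705686 F [ 0.1169 -0.6322 -1.6574] g 29.998543560504913
shift now, units [ 3.9754 11.1707  0.1916]
turn units [ 0.0039 -0.0217 -0.0793] shift after turn [ 3.8829 11.2034  0.178 ]
```

```bash
python3 -m handwheel '.1 .3 0 0 0 0 1; .24 .69 0 0 0 0 1; .24 .69 0 0 0 0 1; .24 .69 0 0 0 0 1; .24 .69 0 0 0 0 1' >/dev/null
python3 -m handwheel '.24 .69 0 0 0 0 1; .24 .69 0 0 0 0 1; .24 .69 0 0 0 0 1; .24 .69 0 0 0 0 1; .24 .69 0 0 0 0 1' >/dev/null
python3 -m handwheel '.24 .69 0 0 0 0 1; .24 .69 0 0 0 0 1; .24 .69 0 0 0 0 1; .24 .69 0 0 0 0 1; .24 .69 0 0 0 0 1' >/dev/null
python3 -m handwheel '.24 .69 0 0 0 0 1; .2 .5 0 0 0 0 1; 0 0 0 0 0 0 1; 0 0 0 0 0 0 1' |sed -n 2,6p
python3 d.py .5875 .023 .125 180 0 -8
python3 - <<'E'
from plant import env
from h import *
s=env.snapshot("scene");np.savez("pics/scene6.npz",**s)
P=cloud(s)
cv2.imwrite("pics/g6.png",cv2.resize(s["pixels"][170:320,260:430,::-1],(680,600),interpolation=cv2.INTER_CUBIC))
E
```

```text
position: [0.5854, 0.024, 0.1744]
tcp_rot: [3.142, -0.002, -0.149]
contact_force: [0.1, -0.5, -1.1]
width: 0.0213
gripper_force: 30.0
t 20.05 pos [0.5854 0.024  0.1744] rpy deg [179.9996  -0.1078  -8.5229] q [-0.1652  0.2169  1.611   0.      1.3118  1.5543] w 0.02129780969243455 F [ 0.0902 -0.5004 -1.0519] g 29.998824298381805
shift now, units [0.0851 0.0256 1.9771]
turn units [ 0.0002 -0.018  -0.0871] shift after turn [0.0886 0.0264 1.9769]
```

View pics/g6.png

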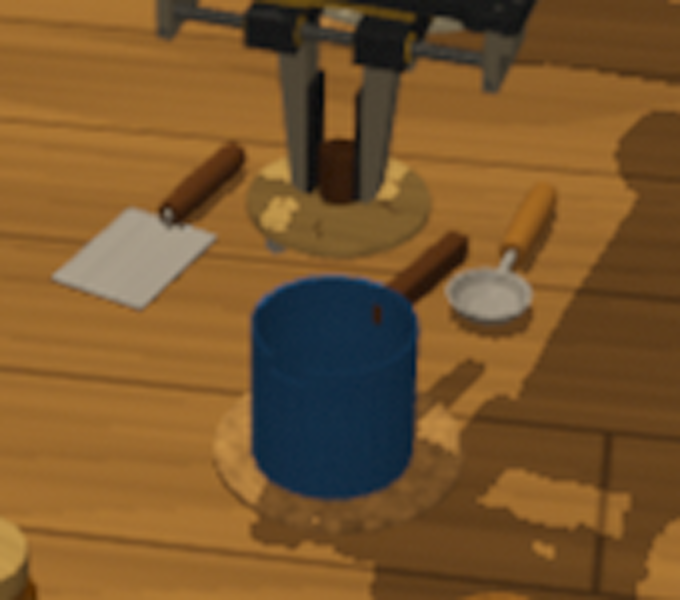

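The picture shows the lid level above the pot, disc centred at about (339,203) of the crop. The blue-grey tab hangs under its edge at (275,246), and the notch is on the front-left of the rim.

```bash
python3 - <<'E'
from h import *
np.set_printoptions(precision=4,suppress=True)
s=load("pics/scene6.npz");P=cloud(s);f=lambda x,y:(260+x/4,170+y/4)
# disc side silhouette: left/right extremes at disc mid height, front bottom
for z in(.165,):
    l,r=ray(s,[f(247,205),f(431,205)],z);print("disc L,R",l,r,np.linalg.norm(l-r))
b=ray(s,[f(337,254)],.1615)[0];print("front lower edge",b)
# disc centre via front edge back along view dir
c=s["cam_to_world"][:3,3];d=(c-b)[:2];d/=np.linalg.norm(d);C=b[:2]-.048*d;print("disc C",C)
t=ray(s,[f(275,246)],.157)[0][:2];
for z in(.154,.157,.160):
    t=ray(s,[f(275,246)],z)[0][:2];print("tab az",np.degrees(np.arctan2(*(t-C)[::-1])),np.linalg.norm(t-C), "vs tcp",np.degrees(np.arctan2(t[1]-.024,t[0]-.5854)))
# pot rim in scene now; notch from scene4
s=load("pics/scene4.npz");P=cloud(s);h=cv2.cvtColor(s["pixels"],cv2.COLOR_RGB2HSV).astype(int)
blue=((h[...,0]>98)&(h[...,0]<125)&(h[...,1]>100)&(np.hypot(P[...,0]-.586,P[...,1]-.026)<.09)).astype(np.uint8)
k,_=cv2.findContours(blue,cv2.RETR_EXTERNAL,cv2.CHAIN_APPROX_NONE);k=max(k,key=cv2.contourArea)[:,0]
y0=k[:,1].min();r=ray(s,k[k[:,1]<y0+10],.091)[:,:2];print("pot rim raycast",circ(r),len(r))
lft,rt=k[k[:,0].argmin()],k[k[:,0].argmax()];print("L,R px",lft,rt,"bottom",k[k[:,1].argmax()])
bb=ray(s,[k[k[:,1].argmax()]],.006)[0];d=(c-bb)[:2];d/=np.linalg.norm(d);print("pot C from base",bb[:2]-.045*d)
n=ray(s,[(290+140*.3,190+248*.3)],.083)[0];print("notch bottom",n)
# handle axis from scene/top 4
T=load("pics/top4.npz");P=cloud(T);h=cv2.cvtColor(T["pixels"],cv2.COLOR_RGB2HSV).astype(int)
m=(np.hypot(P[...,0]-.587,P[...,1]-.023)<.125)&(np.hypot(P[...,0]-.587,P[...,1]-.023)>.065)&(P[...,2]>.05)&(P[...,2]<.1)&(h[...,2]<120)
uv=np.argwhere(m)[:,::-1];q=ray(T,uv,.081)[:,:2];print(len(q))
if len(q)>5:
    mm=q.mean(0);a=np.linalg.svd(q-mm,full_matrices=False)[2][0];print("handle",mm,np.degrees(np.arctan2(a[1],a[0])),"bearing",np.degrees(np.arctan2(mm[1]-.022,mm[0]-.587)))
E
```

```text
disc L,R [ 0.5977 -0.0229  0.165 ] [0.5815 0.0709 0.165 ] 0.09517400907680926
front lower edge [0.6291 0.0287 0.1615]
disc C [0.5815 0.0225]
tab az -38.23842923761695 0.04455222441852051 vs tcp -43.08641655991807
tab az -34.33958441466669 0.047643427134286036 vs tcp -38.689181095469216
tab az -30.929456590869535 0.05092791587203497 vs tcp -34.827848102545275
pot rim raycast (array([0.5928, 0.0234]), np.float64(0.043527938767666016)) 45
L,R px [323 249] [363 264] bottom [336 293]
pot C from base [0.5878 0.0078]
notch bottom [0.633  0.0049 0.083 ]
110
handle [0.5018 0.0647] 154.1809594732861 bearing 153.4125290133572
```

```bash
python3 -m handwheel '.13 .04 .3 0 0 -.7 1; 0 0 .5 0 0 -.7 1; 0 0 .5 0 0 0 1; 0 0 .4 0 0 0 1; 0 0 .2 0 0 0 1' >/dev/null
python3 -m handwheel '0 0 0 0 0 0 1; 0 0 0 0 0 0 1' |sed -n 2,4p
python3 d.py .5885 .0225 .112 180 0 0
```

```text
position: [0.589, 0.0223, 0.1272]
tcp_rot: [3.141, -0.003, -0.002]
contact_force: [0.4, 0.5, -1.8]
t 20.8 pos [0.589  0.0223 0.1272] rpy deg [179.9561  -0.1451  -0.1144] q [-0.1668  0.2724  1.6428 -0.0004  1.2237  1.4061] w 0.02142522505187254 F [ 0.4198  0.4751 -1.79  ] g 29.998779594898224
shift now, units [-0.0204 -0.0084  0.6083]
turn units [ 0.0073 -0.0242 -0.0191] shift after turn [-0.0188 -0.008   0.6083]
```

```bash
python3 -m handwheel '0 0 .15 0 0 0 1; 0 0 .15 0 0 0 1; 0 0 0 0 0 0 1' |sed -n 2,4p
python3 -m handwheel '0 0 .1 0 0 0 1; 0 0 .1 0 0 0 1; 0 0 0 0 0 0 1' |sed -n 2,4p
python3 -m handwheel '0 0 .08 0 0 0 1; 0 0 0 0 0 0 1' |sed -n 2,4p
python3 -m handwheel '0 0 .06 0 0 0 1; 0 0 0 0 0 0 1' |sed -n 2,4p
```

```text
position: [0.5884, 0.0223, 0.1188]
tcp_rot: [3.141, -0.001, -0.002]
contact_force: [-0.3, -0.7, -1.5]
position: [0.5884, 0.0223, 0.1139]
tcp_rot: [3.141, -0.001, -0.002]
contact_force: [-0.9, -1.4, -1.7]
position: [0.5886, 0.0223, 0.1121]
tcp_rot: [3.141, -0.002, -0.002]
contact_force: [1.0, 0.2, -2.0]
position: [0.5887, 0.0222, 0.1107]
tcp_rot: [3.141, -0.002, -0.002]
contact_force: [-0.5, 0.1, -1.0]
```

```bash
python3 -m handwheel '0 0 .06 0 0 0 1; 0 0 0 0 0 0 1' |sed -n 2,4p
python3 -m handwheel '0 0 .06 0 0 0 1; 0 0 0 0 0 0 1' |sed -n 2,4p
python3 -m handwheel '0 0 .05 0 0 0 1; 0 0 0 0 0 0 1' |sed -n 2,4p
python3 -m handwheel '0 0 .05 0 0 0 1; 0 0 0 0 0 0 1' |sed -n 2,4p
```

```text
position: [0.5892, 0.0223, 0.1098]
tcp_rot: [3.141, -0.003, -0.002]
contact_force: [0.7, 1.1, 0.5]
position: [0.5891, 0.0223, 0.108]
tcp_rot: [3.141, -0.003, -0.002]
contact_force: [1.7, 0.2, -0.4]
position: [0.5886, 0.0223, 0.1063]
tcp_rot: [3.141, -0.002, -0.002]
contact_force: [1.6, 0.3, -1.1]
position: [0.5887, 0.0222, 0.1051]
tcp_rot: [3.141, -0.002, -0.002]
contact_force: [1.4, 0.3, -0.6]
```

```bash
python3 -m handwheel '0 0 .04 0 0 0 1; 0 0 0 0 0 0 1' |sed -n 2,4p
python3 -m handwheel '0 0 .04 0 0 0 1; 0 0 0 0 0 0 1' |sed -n 2,4p
python3 -m handwheel '0 0 .04 0 0 0 1; 0 0 0 0 0 0 1' |sed -n 2,4p
```

```text
position: [0.589, 0.0223, 0.1045]
tcp_rot: [3.141, -0.002, -0.002]
contact_force: [1.0, 0.7, 1.3]
position: [0.5894, 0.0224, 0.1043]
tcp_rot: [3.141, -0.003, -0.002]
contact_force: [0.9, 2.1, 5.0]
position: [0.5895, 0.0225, 0.1043]
tcp_rot: [3.141, -0.003, -0.002]
contact_force: [-2.8, 2.5, 11.9]
```

Firm contact at 0.1043, against 0.104 expected when fully home and 0.1105 if propped on the tab. I'll relax, release, retreat and look.

```bash
python3 -m handwheel '0 0 -.07 0 0 0 1; 0 0 0 0 0 0 1; 0 0 0 0 0 0 .6; 0 0 0 0 0 0 .2; 0 0 0 0 0 0 0' |sed -n 2,6p
python3 -m handwheel '0 0 0 0 0 0 0; 0 0 0 0 0 0 0; 0 0 0 0 0 0 0; 0 0 -.2 0 0 0 0; 0 0 -.4 0 0 0 0' |sed -n 2,6p
python3 -m handwheel '0 0 -1 0 0 0 0; 0 0 -1 0 0 0 0; 0 0 -1 0 0 0 0; 0 0 -1 0 0 0 0; -1 0 -1 0 0 0 0' >/dev/null
python3 -m handwheel '-1 0 0 0 0 0 0; -1 0 0 0 0 0 0; -1 0 0 0 0 0 0; -1 0 0 0 0 0 0; -1 0 0 0 0 0 0' |sed -n 2,6p
python3 - <<'E'
from plant import env
from h import *
np.set_printoptions(precision=4,suppress=True)
for n in("top","scene"):
    s=env.snapshot(n);P=cloud(s)
    h=cv2.cvtColor(s["pixels"],cv2.COLOR_RGB2HSV).astype(int)
    m=(np.hypot(P[...,0]-.588,P[...,1]-.023)<.042)&(P[...,2]>.085)&(P[...,2]<.115)&(h[...,2]>100)&(h[...,0]<40)
    q=P[m]
    for it in range(4):
        A=np.c_[q[:,:2]-[.588,.023],np.ones(len(q))];w=np.linalg.lstsq(A,q[:,2],rcond=None)[0];e=abs(A@w-q[:,2]);q=q[e<2.5*e.std()]
    print(n,len(q),"disc top plane",w,e.std(),"table z",np.median(P[290:300,300:320,2]) if n=="top" else "")
cv2.imwrite("pics/g7.png",cv2.resize(s["pixels"][195:315,280:420,::-1],(700,600),interpolation=cv2.INTER_CUBIC))
E
```

```text
position: [0.5878, 0.022, 0.1032]
tcp_rot: [3.14, 0.0, -0.002]
contact_force: [0.1, 0.6, -0.5]
width: 0.0353
gripper_force: 0.0
position: [0.5881, 0.0223, 0.1189]
tcp_rot: [3.141, -0.0, -0.002]
contact_force: [-0.2, -0.4, 0.4]
width: 0.046
gripper_force: 0.0
position: [0.4377, 0.0226, 0.2448]
tcp_rot: [3.14, -0.003, -0.002]
contact_force: [-0.1, 0.0, -0.3]
width: 0.046
gripper_force: 0.0
top 288 disc top plane [0.0025 0.0048 0.0979] 0.0005773179582470836 table z 0.6069419961754141
scene 295 disc top plane [-0.0109  0.0031  0.0964] 0.00039403559823849356 table z
```

View pics/g7.png

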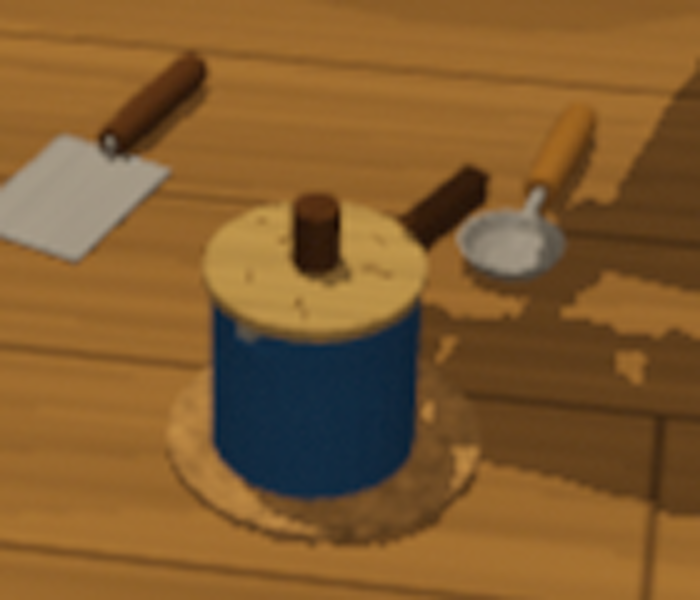

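The lid sits level on the pot, with the tab in the notch at (245,330). The disc top measures z = 0.098 m, which is exactly the seated height, and the tilt is about 0.005 rad. I'll hand in.

```bash
python3 -c "
from plant import env
print(env.sign_off())"
```

```text
the job is handed in; nothing more can be done
None
```

The pot stands upright on the cork mat about 4 mm off centre, the lid is fully home with its tab in the notch and level to within about 0.01 rad, the gripper is clear, and the job is handed in; no score came back.

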